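Fit the battery stick into the torch

TASK

Fit the charged battery into the torch that stands nose down in its cradle. The battery lies on its side: stand it upright on its foot on the table and let go, take it again squarely by its cap from above, feel for the slots in the torch's mouth, push it down against the spring and turn it clockwise, seen from above, until it locks, then let go. Leave the tumbler, the tin and the matchbox as they are.

Things in the scene. Friction and masses are not known exactly. Their poses are not given: they have to be found in the camera images.
- battery: Loose battery stick, about 160 g, 86 mm long: grey round tube 32 mm across, 68 mm long, foot tapering to 26 mm over its last 6 mm, white eight-sided cap on top. Origin: centre of the foot's end face; z along the axis from foot to cap. It starts lying on its side, cap towards the robot within 25 degrees, axis rising 5.5 degrees to the cap. It stands steadily on its foot.
- cap (a point): Middle of the battery's white cap, on the axis 77 mm from the foot. The cap is 44 mm across flats (48 mm over corners) and 18 mm tall; its flats face the battery's x, y and every 45 degrees between.
- cap_seat (a point): Centre of the underside of the cap, on the axis 68 mm from the foot; axes as battery.
- lugs (a point): Point on the battery's axis 58 mm from the foot, midway between its two opposite lugs, which lie along the battery's +y and -y, reach to 20.5 mm from the axis, and are 6 mm wide and 4 mm high. They are level at the start.
- torch: White torch standing nose down in its grey cradle (112 x 104 mm), fixed, 165 mm tall in all, its round barrel 56 mm across up to the collar at the top. Origin: centre of the cradle's underside; z up; x points to the slide switch on the barrel. Its open tube takes the battery foot first with 1 mm play all round.
- mouth (a point): Centre of the torch's mouth, level with the top of its collar, 165 mm above the table; axes as torch.
- ring (a point): On the torch's axis, 4 mm below the mouth: centre of an aluminium ring flush with the rim, with two opposite entry slots, 2.5 mm wider than a lug on either side. They lie along the torch's +x and -x, but the ring is screwed in and may stand up to 25 degrees off either way: feel for them. Off the slots the lugs rest on the ring with the cap's underside 12 mm above the mouth.
- spring_top (a point): Top of the contact spring at rest, 57.5 mm below the mouth: 4 N at first touch, 9 N when the cap's underside meets the collar. Only then, within 1 mm, the lugs pass under the ring, clockwise from above: 57 degrees from mid slot to mid notch, 7 more to a hard stop. Let go at the notch it springs up and is held with 4 mm between cap and collar; unlocked it rises to 10 mm or stays at 1 mm.
- tumbler: Bystander: green glass tumbler, 72 mm across at the rim, 100 mm tall. Origin: centre of its underside.
- tin: Bystander: round aluminium tin with a pressed lid, 93 mm across, 44 mm tall. Origin: centre of its underside.
- matchbox: Bystander: matchbox lying flat, 53 x 36 x 15 mm. Origin: centre of its underside.
Mind the look-alikes: they are no part of the job. Of the things that look like the battery, the smallest one is meant.

How it is judged:
On the way:
1. the battery stands upright on its foot on the table, let go of (angle between battery's own z axis and vertical below 0.1 rad and height (world z) of battery below 0.006 m and height (world z) of cap above 0.07 m and linear speed of battery below 0.02 m/s and contact force between the fingers and battery below 0.05 N), for 0.2 s.
At the end, for the whole second after the job is handed in: The battery is locked in the torch: at rest, let go, foot down, within 3 mm and 4 degrees of the torch's axis, with its cap's underside 2.5 to 5.5 mm above the mouth (held there by the notch against the spring) (z of cap_seat in the frame of mouth between 0.0025 and 0.0055 m and horizontal distance between cap_seat and mouth below 0.003 m and angle between the z axis of battery and the z axis of torch, either way round below 0.07 rad and height (world z) of cap above 0.165 m and linear speed of battery below 0.02 m/s); the robot touches nothing.
It fails at once if the tumbler is knocked over or moved more than 30 mm (distance of tumbler from where it was at the start of the episode above 0.03 m or angle between tumbler's own z axis and vertical above 0.35 rad).
It fails at once if the tin is knocked over or moved more than 30 mm (distance of tin from where it was at the start of the episode above 0.03 m or angle between tin's own z axis and vertical above 0.35 rad).
It fails at once if the matchbox is knocked over or moved more than 30 mm (distance of matchbox from where it was at the start of the episode above 0.03 m or angle between matchbox's own z axis and vertical above 0.35 rad).
It also fails if it takes over 72 s, if anything falls off the work surface, if the arm or the gripper's body presses on something with over 40 N, if the wrist force passes 120 N, or if a joint passes its speed limit or range.

ROBOT

A 7-joint arm with a two-finger parallel gripper is mounted at the origin on the work surface. World frame = base frame: x ahead of the robot, y to its left, z up, the work surface at z = 0. Lengths are in m, angles in rad, forces in N, time in s.
With the tool pointing down it reaches from about 0.4 to 0.85 m from the base axis. Payload 10.4 kg.
Tool frame: the origin (TCP) lies between the finger pads; the fingertips stand 14 mm ahead of it and the grasp point (between the pads) lies 5 mm behind it; z points along the fingers, y is the line along which they close (so a half turn about z gives the same grasp; the last joint's range is limited). The gripper opens to 87 mm and grips with 3 to 60 N. Pads are 19 mm wide; open, the fingers measure 117 mm over their backs; the gripper's body (75 mm by 190 mm) begins 51 mm behind the grasp point.
Start: joints at [-1.325, 0.332, -0.065, 1.46, 0.022, 1.35, -0.088], TCP at [0.166, 0.603, 0.237] pointing down, gripper open.
Joint ranges: [-2.6, 2.6], [-0.5, 2.12], [-1.47, 1.34], [0.16, 2.42], [-1.27, 4.41], [0.06, 2.06], [-2.6, 2.6]. Speed limits (rad/s): [2.22, 2.22, 2.79, 2.79, 3.14, 3.14, 3.14].

INTERFACE

Orientations are given as a unit quaternion [x, y, z, w].
In Python, from bench import * gives the robot as it stands.
- The arm moves only by the tool drive_tool, never from a script. Its argument "deltas" is a list of rows, each a list of 7 numbers: the turn, a rotation vector about the tool's x, y, z in degrees, then the shift along the tool's x, y, z in m, then the closure, from -1 (fully open) to 1 (shut). A call has 1 to 12 rows; each row is the pose to reach, as a shift and turn from the pose commanded when the call began, along the tool's axes at that moment; what a row does not reach only later rows make up. A row lasts 1/10 s, in which the tool goes at most 50 mm and 8.59 degrees, less where a joint would pass 70% of its speed; a pose out of reach is approached as far as the arm can. A call with a gripper value outside its range is refused whole. The fingers move at their own pace and stop on an object; "squeeze" is the grip in N (left out, the last holds). Time passes only in rows, so rows that repeat a pose let the fingers close. It gives the time, the measured TCP pose, the force and the opening at its end, in the units of the state.
- read_state(): the state, without advancing time (a new reading comes with each control period).
- camera(name): name is "side" or "top" or "wrist"; returns (picture, depth): 400x640x3 uint8, red, green, blue; 400x640 float32, m along the optical axis (not along the pixel's ray), 0 where there is no reading.
- camera_params(name): a dict with "K" (3x3 intrinsics, pixels), "R" (3x3) and "t" (3): a world point X has camera coordinates R X + t; the wrist camera has in their place "mount" (4x4, takes a point from camera to tool coordinates, whose origin is the TCP and whose axes are the flange's). Camera axes: x right, y down, z forward; pixel columns grow to the right and rows downward; lengths in m; the calibration is good to about 2 mm. A picture is of the moment at which its call begins: read the wrist's pose just before it. camera_params takes no time and is no camera call.
- close_job(): hands the job in, once; it reports no verdict.
Trained networks look in the newest picture that a camera, given by its name, has taken for a name from the list of things; names that differ only in an ending like _2 or _b are one class to them, and where a whole thing is asked for, a point or a joint stands for the part that bears it (a point fixed in the world has none). Each returns a list of dicts, best first, with "score" (0 to 1); they miss things now and then, are a little off and sometimes report something else, mostly with a low value. They report only what shows in the picture. A call takes as long as a camera call. They do not tell look-alikes from the thing itself.
- outline_of(label, camera): "pixels" (400x640 bool, what is visible of it) and "location" ([column, row] as shares, 0 to 1, of the picture: columns of its width, rows of its height, amid what is visible of it).
- tip_of(label, camera): "location" ([column, row] as shares, 0 to 1, of the picture: columns of its width, rows of its height: a listed point, or the origin of a listed thing).
The state is a dict: "time": time; "joint_positions": joint angles; "joint_vel": joint speeds; "joint_torque": joint torques, N m; "ee_pos": TCP position; "eef_rot": TCP orientation; "ft_force": force on the tool from outside, world axes, zero at the start; "torque": the same for the moment, N m; "width": finger opening in m.
Only numpy, scipy, OpenCV 4.12 (cv2) and the standard library are available. Lean on these libraries where they do the work, as an engineer would, in place of code of your own. Each camera call takes 0.05 s, during which the arm holds its last target. There are 200 camera calls.

## Working session

There is one attempt and no reset: what is moved stays moved. The work goes in short steps, Python scripts to look and compute and a tool call to move; the robot and the scene stay as the last step left them, time stands still between calls to the robot, and variables do not carry over. Pictures are saved under pics/ and viewed, on a budget of 10 in all, crops included, one or two more only if the job needs it, and the job is handed in when it is done.

Besides the shell and the picture viewer there is one more tool, called after ">>>" in YAML: its name, and indented under it one key for each argument. drive_tool: Moves the arm, as the interface text tells. Its arguments: {"type":"object","properties":{"deltas":{"type":"array"},"squeeze":{"type":"number"}},"required":["deltas"]}

```bash
mkdir -p pics; ls; cat > h.py <<'E'
from bench import *
import numpy as np, cv2
from scipy.spatial.transform import Rotation as R
def save(name,fn,img=None):
    p,d=camera(name); cv2.imwrite('pics/'+fn,p[:,:,::-1]); return p,d
def cam(name):
    """returns K, Rwc (cam->world), origin"""
    c=camera_params(name)
    if 'R' in c: return np.array(c['K']),np.array(c['R']).T,-np.array(c['R']).T@np.array(c['t'])
    s=read_state(); M=np.array(c['mount']); Rt=R.from_quat(s['eef_rot']).as_matrix()
    return np.array(c['K']),Rt@M[:3,:3],Rt@M[:3,3]+np.array(s['ee_pos'])
def cloud(d,C):
    K,Rw,o=C; v,u=np.mgrid[:400,:640]
    P=np.stack([(u-K[0,2])/K[0,0]*d,(v-K[1,2])/K[1,1]*d,d],-1)
    W=P@Rw.T+o; W[d<=0]=np.nan; return W
def proj(X,C):
    K,Rw,o=C; p=K@(Rw.T@(np.array(X)-o)); return p[:2]/p[2]
def st():
    s=read_state(); print('t',round(s['time'],2),'p',np.round(s['ee_pos'],4),'q',np.round(s['eef_rot'],4),'F',np.round(s['ft_force'],1),'M',np.round(s['torque'],2),'w',round(s['width'],4)); return s
E
python3 - <<'E'
from h import *
s=st(); print(s['joint_positions'])
print(R.from_quat(s['eef_rot']).as_matrix().round(3))
ims=[]
for n in ['top','side']:
    C=cam(n); p,d=camera(n); W=cloud(d,C); q=p.copy()
    np.save(n+'.npy',W)
    for l in ['battery','torch','tumbler','tin','matchbox']:
        for o in outline_of(l,n)[:4]:
            m=o['pixels']; w=W[m]; w=w[~np.isnan(w[:,0])]
            print(n,l,round(o['score'],2),np.round(np.array(o['location'])*[640,400]),m.sum(),'med',np.median(w,0).round(3),'lo',np.percentile(w,2,0).round(3),'hi',np.percentile(w,98,0).round(3))
    ims.append(q)
im=np.vstack(ims)[:,:,::-1]
cv2.imwrite('pics/a.png',cv2.resize(im,(480,600),interpolation=cv2.INTER_AREA)); cv2.imwrite('pics/top.png',ims[0][:,:,::-1]);cv2.imwrite('pics/side.png',ims[1][:,:,::-1])
E
```

```text
pics
t 0.0 p [0.1659 0.6022 0.2358] q [ 1.34e-01  9.91e-01 -7.00e-04 -1.00e-04] F [-0.2 -0.5 -0.8] M [ 0.02 -0.01  0.01] w 0.0871
[-1.3246151   0.33284098 -0.064719    1.46093927  0.02161369  1.34986038
 -0.08853122]
[[-0.964  0.266 -0.   ]
 [ 0.266  0.964 -0.001]
 [-0.    -0.001 -1.   ]]
top battery 0.71 [258. 137.] 1073 med [0.729 0.164 0.046] lo [0.667 0.125 0.023] hi [0.781 0.196 0.065]
top battery 0.7 [367. 206.] 1017 med [ 0.557 -0.101  0.047] lo [ 0.498 -0.144  0.032] hi [ 0.606 -0.066  0.065]
top battery 0.63 [311. 216.] 477 med [0.532 0.026 0.033] lo [0.497 0.006 0.02 ] hi [0.577 0.052 0.047]
top torch 0.93 [434. 200.] 2160 med [ 0.577 -0.251  0.052] lo [ 0.53  -0.318  0.001] hi [ 0.643 -0.216  0.167]
top tumbler 0.57 [330. 146.] 863 med [ 0.711 -0.006  0.053] lo [ 0.666 -0.038  0.002] hi [0.732 0.025 0.102]
top tin 0.69 [226. 210.] 1293 med [0.547 0.242 0.043] lo [0.505 0.2   0.005] hi [0.588 0.287 0.047]
top matchbox 0.91 [242. 271.] 372 med [0.405 0.191 0.014] lo [ 0.379  0.17  -0.001] hi [0.431 0.213 0.018]
side battery 0.92 [215. 273.] 1582 med [0.732 0.176 0.046] lo [0.667 0.129 0.013] hi [0.788 0.201 0.065]
side battery 0.83 [329. 260.] 700 med [0.526 0.036 0.031] lo [0.496 0.01  0.001] hi [0.58  0.059 0.046]
side battery 0.6 [341. 220.] 1035 med [ 0.556 -0.091  0.044] lo [ 0.495 -0.127  0.012] hi [ 0.612 -0.061  0.065]
side torch 0.73 [354. 176.] 1946 med [ 0.579 -0.244  0.059] lo [ 0.534 -0.302  0.005] hi [ 0.634 -0.216  0.166]
side tumbler 0.89 [271. 218.] 1283 med [0.694 0.009 0.073] lo [ 0.667 -0.038  0.006] hi [0.732 0.028 0.102]
side tin 0.8 [273. 339.] 2511 med [0.542 0.255 0.044] lo [0.504 0.204 0.004] hi [0.589 0.289 0.046]
side matchbox 0.57 [358. 348.] 702 med [0.405 0.195 0.015] lo [0.379 0.17  0.001] hi [0.432 0.213 0.018]
```

Three candidates in the top view: (258,137), (367,206) and (311,216). The one at (311,216) is about 86 mm long; the other two are about 115–120 mm. I'll confirm with an enlarged crop.

```bash
python3 - <<'E'
from h import *
t=cv2.imread('pics/top.png'); a=cv2.resize(t[110:290,200:480],None,fx=2.8,fy=2.8,interpolation=cv2.INTER_CUBIC)
cv2.imwrite('pics/crop.png',a[:600,:800])
W=np.load('top.npy'); Ws=np.load('side.npy')
A=np.concatenate([w[(abs(w[...,0]-.537)<.06)&(abs(w[...,1]-.03)<.045)&(w[...,2]>.006)] for w in (W,Ws)])
np.save('bat.npy',A)
from scipy.optimize import least_squares
print(len(A),A.min(0),A.max(0))
el=np.radians(5.5)
# fit: foot x,y, yaw (foot->cap), z of the axis foot
def f(p):
    fx,fy,yaw,fz=p; ax=np.array([np.cos(yaw)*np.cos(el),np.sin(yaw)*np.cos(el),np.sin(el)])
    v=A-np.array([fx,fy,fz]); s=v@ax; r=np.linalg.norm(v-s[:,None]*ax,axis=1)
    tgt=np.where(s>68,.0225,np.where(s>.068,.0228,.016)); e=r-tgt
    over=np.maximum(s-.086,0)+np.maximum(-s,0); e=np.where((s>.086)|(s<0),over,e)
    return e
best=None
for y in np.radians([160,180,200]):
  r=least_squares(f,[.535+.043,.028,y,.017],loss='soft_l1',f_scale=.002)
  if best is None or r.cost<best.cost: best=r
p=best.x; print(p,np.degrees(p[2]),best.cost,np.median(abs(f(p))))
# torch collar
w=W.reshape(-1,3); T=w[(abs(w[:,0]-.585)<.06)&(abs(w[:,1]+.26)<.07)&(w[:,2]>.158)]
print('collar',len(T),T.min(0),T.max(0),T.mean(0)); 
C=cam('top')
print(proj([.58,-.26,.165],C))
E
```

```text
1201 [0.4927263  0.00187648 0.00662823] [0.59472047 0.06949302 0.04853228]
[0.58044153 0.00824868 2.70887865 0.01519493] 155.20731384700704 0.0028003454676974924 0.00160610280511006
collar 361 [ 0.55844013 -0.29500173  0.15805928] [ 0.61292712 -0.24034825  0.16952749] [ 0.58560764 -0.26774548  0.16460291]
[447.39348223 194.95675393]
```

View pics/crop.png

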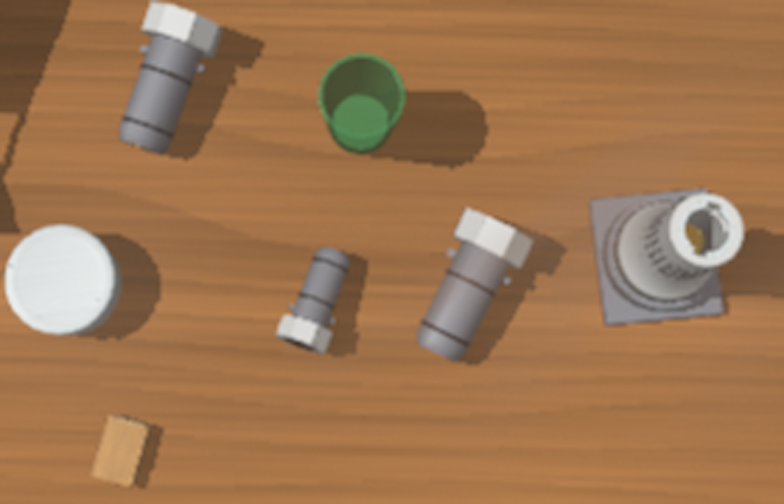

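View pics/side.png

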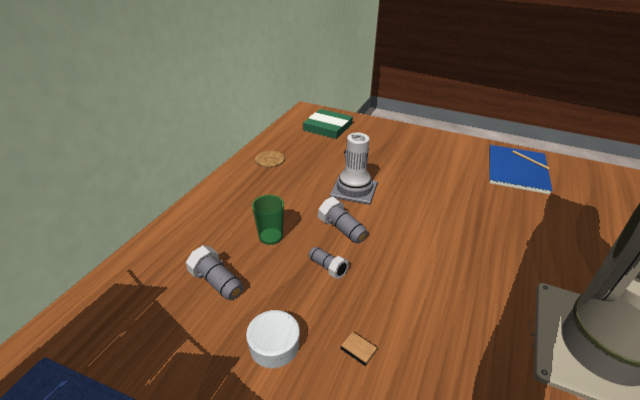

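Confirmed: the third candidate (crop (310,298)) is the smallest, its cap toward the robot. The torch mouth is at crop (706,230). Next I hover over the cap.

```bash
cat >> h.py <<'E'
def go(pos,yaw,tilt=0):
    """print delta to world pos with tool down, tool x at yaw(deg), then tilt(deg) about tool y"""
    s=read_state(); R0=R.from_quat(s['eef_rot'])
    c,n=np.cos(np.radians(yaw)),np.sin(np.radians(yaw))
    Rt=R.from_matrix(np.array([[c,n,0],[n,-c,0],[0,0,-1.]]))*R.from_euler('y',tilt,degrees=True)
    print('rot',(R0.inv()*Rt).as_rotvec(degrees=True).round(2),'shift',R0.inv().apply(np.array(pos)-s['ee_pos']).round(4))
E
python3 - <<'E'
from h import *
go([.511,.0404,.20],155.2); print(np.array(camera_params('wrist')['mount']).round(3))
E
```

```text
rot [ 0.  -0.   9.4] shift [-0.4819 -0.4504  0.0365]
[[-0.001 -0.964 -0.265  0.073]
 [ 1.    -0.001  0.001 -0.001]
 [-0.001 -0.265  0.964 -0.149]
 [ 0.     0.     0.     1.   ]]
```

>>> drive_tool:
  deltas:
    - [0,0,9.4,-0.482,-0.45,0.036,-1]
    - [0,0,9.4,-0.482,-0.45,0.036,-1]
    - [0,0,9.4,-0.482,-0.45,0.036,-1]
    - [0,0,9.4,-0.482,-0.45,0.036,-1]
    - [0,0,9.4,-0.482,-0.45,0.036,-1]
    - [0,0,9.4,-0.482,-0.45,0.036,-1]
    - [0,0,9.4,-0.482,-0.45,0.036,-1]
    - [0,0,9.4,-0.482,-0.45,0.036,-1]
    - [0,0,9.4,-0.482,-0.45,0.036,-1]
    - [0,0,9.4,-0.482,-0.45,0.036,-1]
    - [0,0,9.4,-0.482,-0.45,0.036,-1]
    - [0,0,9.4,-0.482,-0.45,0.036,-1]

```text
time: 1.8
ee_pos: [0.4804, 0.0902, 0.2042]
eef_rot: [0.215, 0.977, 0.001, 0.0]
ft_force: [1.4, 0.9, 0.3]
width: 0.087
```

>>> drive_tool:
  deltas:
    - [0,0,0,0,0,0,-1]
    - [0,0,0,0,0,0,-1]

```text
time: 2.0
ee_pos: [0.4799, 0.0912, 0.2038]
eef_rot: [0.216, 0.976, 0.0, -0.0]
ft_force: [-0.3, -0.5, -0.6]
width: 0.087
```

```bash
python3 - <<'E'
from h import *
s=st(); print(s['joint_positions'].round(2)); C=cam('wrist'); p,d=save('wrist','w1.png'); W=cloud(d,C); np.save('w1.npy',W)
for o in outline_of('battery','wrist')[:3]:
    m=o['pixels']; w=W[m]; w=w[~np.isnan(w[:,0])]; print(o['score'],np.array(o['location'])*[640,400],m.sum(),w.min(0),w.max(0))
for l in ['battery','cap','lugs']:
    for o in tip_of(l,'wrist')[:2]: print(l,o['score'],np.array(o['location'])*[640,400])
E
```

```text
t 2.0 p [0.4799 0.0912 0.2038] q [ 2.160e-01  9.764e-01  1.000e-04 -1.000e-04] F [-0.3 -0.5 -0.6] M [0.05 0.03 0.03] w 0.087
[-0.72  0.04  0.46  1.88 -0.02  1.23  0.88]
0.94 [216.768 314.68 ] 410 [ 4.32884990e-01 -1.06909845e-01 -3.98773096e-04] [0.60997619 0.08201844 0.29383132]
0.89 [288.576 228.8  ] 1492 [ 4.92384379e-01  2.51224323e-03 -3.76913048e-04] [0.55184544 0.05924553 0.04740415]
battery 0.77 [200.  252.4]
cap 0.98 [206.016 334.68 ]
cap 0.7 [289.216 220.68 ]
lugs 0.95 [203.584 314.   ]
lugs 0.93 [287.808 236.08 ]
```

View pics/w1.png

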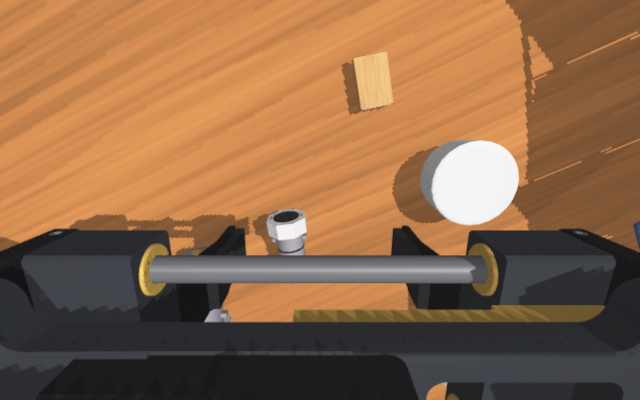

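>>> drive_tool:
  deltas:
    - [0,0,0,-0.177,-0.03,0,-1]
    - [0,0,0,-0.177,-0.03,0,-1]
    - [0,0,0,-0.177,-0.03,0,-1]
    - [0,0,0,-0.177,-0.03,0,-1]
    - [0,0,0,-0.177,-0.03,0,-1]
    - [0,0,0,-0.177,-0.03,0,-1]
    - [0,0,0,-0.177,-0.03,0,-1]

```text
time: 2.95
ee_pos: [0.6271, -0.0078, 0.2038]
eef_rot: [0.214, 0.977, 0.0, -0.0]
ft_force: [-0.1, -0.3, -0.5]
width: 0.0871
```

```bash
python3 - <<'E'
from h import *
s=st(); C=cam('wrist'); p,d=save('wrist','w2.png'); W=cloud(d,C); np.save('w2.npy',W)
for l in ['battery','cap','lugs','cap_seat']:
    for o in tip_of(l,'wrist')[:2]:
        u,v=(np.array(o['location'])*[640,400]).astype(int); print(l,o['score'],u,v,W[v,u])
A=W[(abs(W[...,0]-.537)<.06)&(abs(W[...,1]-.03)<.05)&(W[...,2]>.004)]
A=A[~np.isnan(A[:,0])]; print(len(A),A.min(0),A.max(0))
from scipy.optimize import least_squares
el=np.radians(5.5)
def f(p,A):
    fx,fy,yaw,fz=p; ax=np.array([np.cos(yaw)*np.cos(el),np.sin(yaw)*np.cos(el),np.sin(el)])
    v=A-np.array([fx,fy,fz]); s=v@ax; r=np.linalg.norm(v-s[:,None]*ax,axis=1)
    e=np.where(s>.068,np.maximum(r-.024,0)+np.maximum(np.minimum(.022-r,s-.068),0)*(s<.083),r-.016)
    return np.where((s>.086)|(s<0),np.maximum(s-.086,0)+np.maximum(-s,0),e)
for y in np.radians([155,165]):
    r=least_squares(f,[.58,.01,y,.016],args=(A,),loss='soft_l1',f_scale=.0015); print(r.x,np.degrees(r.x[2]),r.cost,np.median(abs(f(r.x,A))))
    p=r.x; ax=np.array([np.cos(p[2])*np.cos(el),np.sin(p[2])*np.cos(el),np.sin(el)]); c=np.array([p[0],p[1],p[3]])+.077*ax; print('cap',c, proj(c,C))
E
```

```text
t 2.95 p [ 0.6271 -0.0078  0.2038] q [ 2.139e-01  9.769e-01  4.000e-04 -3.000e-04] F [-0.1 -0.3 -0.5] M [-0.05 -0.01 -0.03] w 0.0871
battery 0.96 212 100 [ 0.50118595 -0.06914465  0.03840174]
battery 0.73 315 138 [0.57960291 0.00920229 0.02913851]
cap 0.95 309 60 [0.50954972 0.03553314 0.04410965]
cap 0.9 493 237 [0.61393563 0.05380591 0.27127066]
lugs 0.89 493 217 [0.73605268 0.15009885 0.04900255]
lugs 0.59 210 176 [ 0.56783407 -0.1055545   0.05036863]
cap_seat 0.83 312 72 [0.51987961 0.0337941  0.03973092]
cap_seat 0.73 211 186 [ 0.577362   -0.10869991  0.05338712]
8385 [ 0.49455378 -0.01999926  0.01494733] [0.5969994  0.05854737 0.31339211]
[ 0.59210284 -0.00846678  2.62124163  0.26103772] 150.18608265023676 0.9194483597676145 0.003062587872913478
cap [0.52560177 0.0296402  0.26841784] [289.36052163 -35.1915409 ]
[0.60876715 0.01635027 2.51917265 0.24147562] 144.3379608460752 0.9569230336909436 0.02903390971981458
cap [0.54649497 0.06103483 0.24885574] [414.81190779  17.86379241]
```

View pics/w2.png

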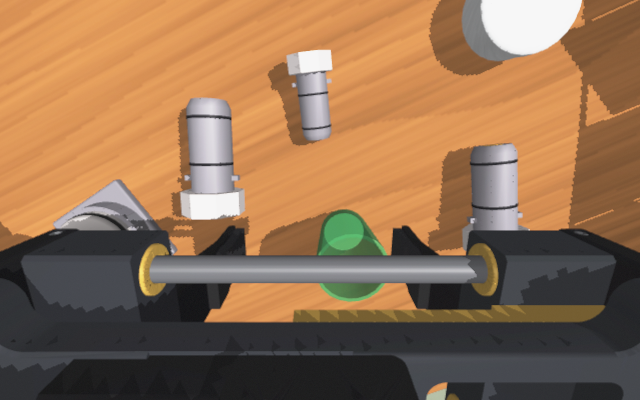

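```bash
cat > fit.py <<'E'
from h import *
from scipy.optimize import least_squares
W=np.load('w2.npy'); Cc=cam('wrist')
m=(abs(W[...,0]-.54)<.06)&(abs(W[...,1]-.028)<.05)&(W[...,2]>.006)&(W[...,2]<.06); m[150:]=False; m[:,:260]=False; m[:,350:]=False
A=W[m]; print(len(A),A.min(0),A.max(0)); el=np.radians(5.5)
def f(p,A):
    fx,fy,yaw,fz=p; ax=np.array([np.cos(yaw)*np.cos(el),np.sin(yaw)*np.cos(el),np.sin(el)])
    v=A-np.array([fx,fy,fz]); s=v@ax; r=np.linalg.norm(v-s[:,None]*ax,axis=1)
    e=np.where(s>.068,np.maximum(r-.0238,0)+np.maximum(np.minimum(.022-r,s-.068),0)*(s<.083),r-.016)
    return np.where((s>.086)|(s<0),np.maximum(s-.086,0)+np.maximum(-s,0),e)
for y in np.radians([150,165]):
    r=least_squares(f,[.58,.01,y,.016],args=(A,),loss='soft_l1',f_scale=.0015); print(r.x,np.degrees(r.x[2]),r.cost,np.median(abs(f(r.x,A))))
p=r.x; ax=np.array([np.cos(p[2])*np.cos(el),np.sin(p[2])*np.cos(el),np.sin(el)]); c=np.array([p[0],p[1],p[3]])+.077*ax
print('cap',c,proj(c,Cc)); go([c[0],c[1],.1],np.degrees(p[2]))
E
python3 fit.py
```

```text
2926 [ 0.49455378 -0.00087498  0.01494733] [0.58497742 0.05854737 0.04765998]
[0.58066766 0.01195169 2.82091666 0.01556674] 161.62661907498835 0.0008826363484113817 0.00028346987427436965
[0.58084082 0.01189005 2.82090701 0.01553757] 161.6260660519084 0.0008162590675211921 0.00028251638605689133
cap [0.50810274 0.03605004 0.0229177 ] [309.86158334  61.45171145]
rot [ 0.05  0.01 -6.37] shift [ 0.1271 -0.0095  0.1042]
```

>>> drive_tool:
  deltas:
    - [0,0,-6.4,0.127,-0.0095,0,-1]
    - [0,0,-6.4,0.127,-0.0095,0,-1]
    - [0,0,-6.4,0.127,-0.0095,0,-1]
    - [0,0,-6.4,0.127,-0.0095,0.05,-1]
    - [0,0,-6.4,0.127,-0.0095,0.1,-1]
    - [0,0,-6.4,0.127,-0.0095,0.14,-1]
    - [0,0,-6.4,0.127,-0.0095,0.14,-1]

```text
time: 3.9
ee_pos: [0.5048, 0.035, 0.0598]
eef_rot: [0.16, 0.987, -0.002, -0.004]
ft_force: [-1.5, -0.3, 0.3]
width: 0.0872
```

```bash
python3 - <<'E'
from h import *
st(); go([.508,.036,.019],161.6)
E
```

```text
t 3.9 p [0.5048 0.035  0.0598] q [ 0.1596  0.9872 -0.0017 -0.0036] F [-1.5 -0.3  0.3] M [-0.02  0.07  0.01] w 0.0872
rot [-0.25 -0.38  0.03] shift [-0.003   0.0021  0.0408]
```

>>> drive_tool:
  deltas:
    - [0,0,0,0,0,0.02,-1]
    - [0,0,0,0,0,0.035,-1]
    - [0,0,0,0,0,0.042,-1]
    - [0,0,0,0,0,0.042,-1]
    - [0,0,0,0,0,0.042,-1]

```text
time: 4.4
ee_pos: [0.5093, 0.0355, 0.0232]
eef_rot: [0.16, 0.987, 0.0, 0.001]
ft_force: [0.3, 0.3, 0.9]
width: 0.087
```

```bash
python3 - <<'E'
from h import *
st(); go([.508,.036,.019],161.6)
E
```

```text
t 4.4 p [0.5093 0.0355 0.0232] q [1.599e-01 9.871e-01 4.000e-04 7.000e-04] F [0.3 0.3 0.9] M [0.02 0.04 0.  ] w 0.087
rot [ 0.06  0.08 -0.  ] shift [0.0014 0.0001 0.0042]
```

>>> drive_tool:
  deltas:
    - [0,0,0,0.001,0,0.003,-1]
    - [0,0,0,0.001,0,0.003,1]
    - [0,0,0,0.001,0,0.003,1]
    - [0,0,0,0.001,0,0.003,1]
    - [0,0,0,0.001,0,0.003,1]
    - [0,0,0,0.001,0,0.003,1]
    - [0,0,0,0.001,0,0.003,1]
    - [0,0,0,0.001,0,0.003,1]
    - [0,0,0,0.001,0,0.003,1]
    - [0,0,0,0.001,0,0.003,1]
  squeeze: 5

```text
time: 5.4
ee_pos: [0.5075, 0.0356, 0.0188]
eef_rot: [0.16, 0.987, 0.0, -0.0]
ft_force: [-0.1, 0.9, -0.3]
width: 0.0442
```

```bash
python3 - <<'E'
from h import *
st()
E
```

```text
t 5.4 p [0.5075 0.0356 0.0188] q [ 0.1599  0.9871  0.     -0.    ] F [-0.1  0.9 -0.3] M [ 0.03  0.04 -0.03] w 0.0442
```

>>> drive_tool:
  deltas:
    - [0,0,0,0,0,-0.02,1]
    - [0,0,0,0,0,-0.04,1]
    - [0,0,0,0,0,-0.06,1]
    - [0,0,0,0,0,-0.08,1]
    - [0,0,0,0,0,-0.1,1]
    - [0,0,0,0,0,-0.1,1]
    - [0,0,0,0,0,-0.1,1]
    - [0,0,0,0,0,-0.1,1]

```text
time: 6.2
ee_pos: [0.5067, 0.0356, 0.1176]
eef_rot: [0.16, 0.987, -0.0, -0.001]
ft_force: [-0.0, -0.1, -2.2]
width: 0.0439
```

```bash
python3 - <<'E'
from h import *
s=st(); C=cam('side'); p,d=save('side','s2.png'); W=cloud(d,C); np.save('s2.npy',W)
c=proj(s['ee_pos'],C).astype(int); print(c)
a=p[max(c[1]-80,0):c[1]+80,c[0]-100:c[0]+100,::-1]; cv2.imwrite('pics/s2c.png',cv2.resize(a,None,fx=3.5,fy=3.5,interpolation=cv2.INTER_CUBIC))
for o in outline_of('battery','side'):
    w=W[o['pixels']]; print(round(o['score'],2),np.array(o['location'])*[640,400],np.nanmin(w,0).round(3),np.nanmax(w,0).round(3))
E
```

```text
t 6.2 p [0.5067 0.0356 0.1176] q [ 1.598e-01  9.871e-01 -3.000e-04 -8.000e-04] F [-0.  -0.1 -2.2] M [-0.02  0.09 -0.  ] w 0.0439
[341 233]
0.89 [216.192 271.72 ] [ 0.664  0.081 -0.002] [0.839 0.204 0.068]
0.76 [356.608 231.   ] [ 0.491 -0.146 -0.   ] [0.593 0.052 0.201]
0.61 [344.512 238.92 ] [ 0.483 -0.034 -0.   ] [0.588 0.127 0.181]
```

View pics/s2c.png

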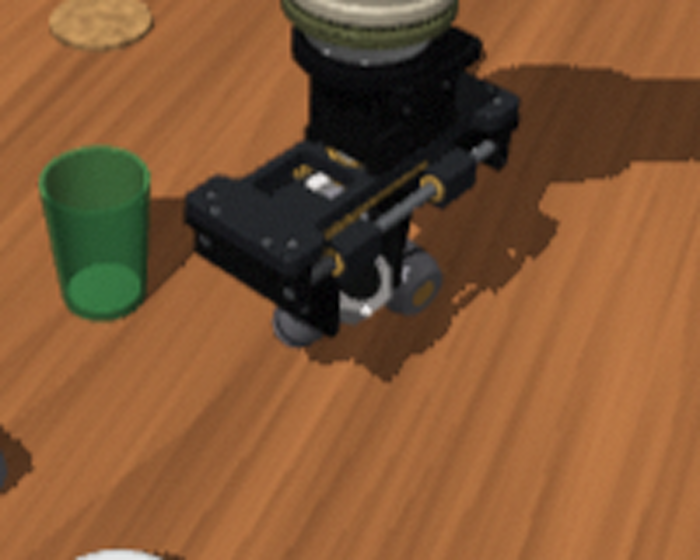

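```bash
python3 - <<'E'
import numpy as np
W=np.load('s2.npy')
for v in range(240,254,2): print(v,[tuple(W[v,u].round(3)) for u in range(318,336,3)])
E
```

```text
240 [(np.float64(0.591), np.float64(-0.041), np.float64(0.004)), (np.float64(0.511), np.float64(0.126), np.float64(0.176)), (np.float64(0.505), np.float64(0.127), np.float64(0.18)), (np.float64(0.498), np.float64(0.129), np.float64(0.184)), (np.float64(0.519), np.float64(0.063), np.float64(0.12)), (np.float64(0.512), np.float64(0.066), np.float64(0.126))]
242 [(np.float64(0.59), np.float64(-0.037), np.float64(0.0)), (np.float64(0.551), np.float64(0.034), np.float64(0.077)), (np.float64(0.504), np.float64(0.128), np.float64(0.176)), (np.float64(0.499), np.float64(0.127), np.float64(0.177)), (np.float64(0.519), np.float64(0.062), np.float64(0.114)), (np.float64(0.511), np.float64(0.067), np.float64(0.121))]
244 [(np.float64(0.586), np.float64(-0.029), np.float64(0.003)), (np.float64(0.549), np.float64(0.037), np.float64(0.075)), (np.float64(0.541), np.float64(0.041), np.float64(0.081)), (np.float64(0.533), np.float64(0.045), np.float64(0.088)), (np.float64(0.519), np.float64(0.064), np.float64(0.11)), (np.float64(0.511), np.float64(0.066), np.float64(0.115))]
246 [(np.float64(0.584), n
[... 712 characters left out ...]
), np.float64(-0.015), np.float64(-0.001)), (np.float64(0.572), np.float64(-0.015), np.float64(0.001)), (np.float64(0.542), np.float64(0.039), np.float64(0.062)), (np.float64(0.535), np.float64(0.038), np.float64(0.063)), (np.float64(0.532), np.float64(0.029), np.float64(0.057)), (np.float64(0.547), np.float64(-0.028), np.float64(0.0))]
252 [(np.float64(0.576), np.float64(-0.006), np.float64(0.001)), (np.float64(0.57), np.float64(-0.01), np.float64(0.001)), (np.float64(0.563), np.float64(-0.011), np.float64(0.002)), (np.float64(0.558), np.float64(-0.017), np.float64(-0.001)), (np.float64(0.551), np.float64(-0.019), np.float64(-0.0)), (np.float64(0.545), np.float64(-0.022), np.float64(-0.0))]
```

>>> drive_tool:
  deltas:
    - [0,4,0,0,0,0,1]
    - [0,8,0,0,0,0,1]
    - [0,12,0,0,0,0,1]
    - [0,16,0,0,0,0,1]
    - [0,20,0,0,0,0,1]
    - [0,24,0,0,0,0,1]
    - [0,28,0,0,0,0,1]
    - [0,32,0,0,0,0,1]
    - [0,32,0,0,0,0,1]
    - [0,32,0,0,0,0,1]

```text
time: 7.3
ee_pos: [0.5074, 0.0353, 0.1178]
eef_rot: [0.154, 0.949, 0.044, -0.272]
ft_force: [-0.3, 0.0, -1.7]
width: 0.0441
```

```bash
python3 - <<'E'
from h import *
s=st(); print(s['joint_positions'].round(2)); ims=[]
for n in ['side','top']:
    C=cam(n); p,d=camera(n); W=cloud(d,C); c=proj(s['ee_pos'],C).astype(int)
    a=p[c[1]-50:c[1]+50,c[0]-70:c[0]+70,::-1]; ims.append(cv2.resize(a,None,fx=3,fy=3,interpolation=cv2.INTER_CUBIC))
    if n=='side':
        w=W[200:290,300:400].reshape(-1,3); w=w[(abs(w[:,0]-.52)<.05)&(abs(w[:,1]-.036)<.025)&(w[:,2]>.01)]
        for z in np.arange(.03,.13,.01):
            q=w[abs(w[:,2]-z)<.005]; print(z.round(3),len(q),q.mean(0).round(4) if len(q) else '', np.round(np.ptp(q,0),3) if len(q) else '')
cv2.imwrite('pics/s3.png',np.vstack(ims))
E
```

```text
t 7.3 p [0.5074 0.0353 0.1178] q [ 0.1541  0.9489  0.0436 -0.2719] F [-0.3  0.  -1.7] M [-0.24 -0.76 -0.02] w 0.0441
[-0.38  0.62  0.49  1.51 -0.39  1.65  1.44]
0.03 0  
0.04 6 [0.5086 0.0447 0.0421] [0.018 0.008 0.002]
0.05 36 [0.5067 0.0455 0.05  ] [0.027 0.017 0.01 ]
0.06 58 [0.5077 0.0459 0.0596] [0.029 0.019 0.01 ]
0.07 49 [0.5073 0.0458 0.0699] [0.029 0.019 0.01 ]
0.08 59 [0.5067 0.0456 0.0799] [0.029 0.018 0.01 ]
0.09 40 [0.503  0.0454 0.09  ] [0.023 0.016 0.009]
0.1 17 [0.5003 0.0446 0.0991] [0.01  0.016 0.008]
0.11 38 [0.4953 0.0411 0.1123] [0.043 0.048 0.009]
0.12 81 [0.496  0.0402 0.1201] [0.049 0.05  0.01 ]
```

View pics/s3.png

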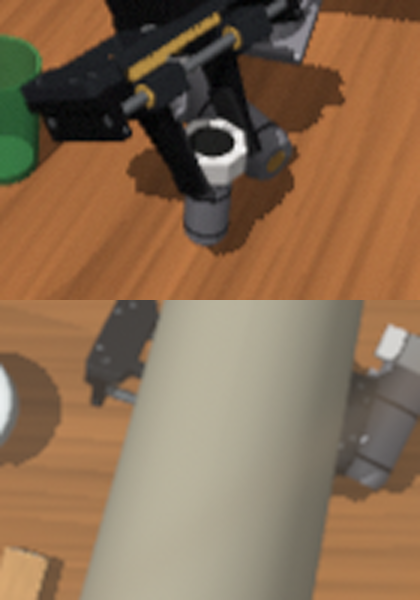

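>>> drive_tool:
  deltas:
    - [0,0,0,-0.0053,0,0.0085,1]
    - [0,0,0,-0.0106,0,0.017,1]
    - [0,0,0,-0.0159,0,0.0254,1]
    - [0,0,0,-0.0186,0,0.0297,1]
    - [0,0,0,-0.0186,0,0.0297,1]
    - [0,0,0,-0.0186,0,0.0297,1]

```text
time: 8.0
ee_pos: [0.5075, 0.0356, 0.0838]
eef_rot: [0.154, 0.949, 0.044, -0.272]
ft_force: [-0.2, -0.5, -1.7]
width: 0.0441
```

>>> drive_tool:
  deltas:
    - [0,0,0,-0.0008,0,0.0013,1]
    - [0,0,0,-0.0011,0,0.0017,1]
    - [0,0,0,-0.0011,0,0.0017,1]

```text
time: 8.3
ee_pos: [0.5076, 0.0356, 0.0819]
eef_rot: [0.154, 0.949, 0.044, -0.272]
ft_force: [0.2, -0.6, -0.6]
width: 0.0438
```

>>> drive_tool:
  deltas:
    - [0,0,0,-0.0008,0,0.0013,1]
    - [0,0,0,-0.0011,0,0.0017,1]
    - [0,0,0,-0.0011,0,0.0017,1]

```text
time: 8.6
ee_pos: [0.5075, 0.0356, 0.0796]
eef_rot: [0.154, 0.949, 0.044, -0.272]
ft_force: [-0.1, -0.2, -1.8]
width: 0.0441
```

>>> drive_tool:
  deltas:
    - [0,0,0,-0.0008,0,0.0013,1]
    - [0,0,0,-0.0016,0,0.0025,1]
    - [0,0,0,-0.0016,0,0.0025,1]

```text
time: 8.9
ee_pos: [0.5077, 0.0356, 0.077]
eef_rot: [0.154, 0.949, 0.044, -0.272]
ft_force: [0.6, -0.2, 2.6]
width: 0.0438
```

>>> drive_tool:
  deltas:
    - [0,0,0,-0.0008,0,0.0013,1]
    - [0,0,0,-0.0011,0,0.0017,1]
    - [0,0,0,-0.0011,0,0.0017,1]

```text
time: 9.2
ee_pos: [0.5079, 0.0355, 0.0754]
eef_rot: [0.154, 0.949, 0.044, -0.272]
ft_force: [1.0, -0.5, 5.7]
width: 0.0443
```

>>> drive_tool:
  deltas:
    - [0,0,0,-0.0008,0,0.0013,1]
    - [0,0,0,-0.0011,0,0.0017,1]
    - [0,0,0,-0.0011,0,0.0017,1]

```text
time: 9.5
ee_pos: [0.508, 0.0355, 0.0734]
eef_rot: [0.154, 0.949, 0.044, -0.272]
ft_force: [2.1, 0.3, 6.3]
width: 0.044
```

```bash
cat > vert.py <<'E'
from h import *
s=st(); C=cam('side'); p,d=save('side','tmp.png'); W=cloud(d,C)
w=W[200:300,290:400].reshape(-1,3); w=w[(abs(w[:,0]-.51)<.05)&(abs(w[:,1]-.036)<.028)&(w[:,2]>.004)]
for z in np.arange(.01,.1,.01):
    q=w[abs(w[:,2]-z)<.005]; print(z.round(3),len(q),q.mean(0).round(4) if len(q) else '', q.min(0).round(3) if len(q) else '', q.max(0).round(3) if len(q) else '')
E
python3 vert.py
```

```text
t 9.5 p [0.508  0.0355 0.0734] q [ 0.1537  0.949   0.0443 -0.2718] F [2.1 0.3 6.3] M [-0.1  -0.07  0.05] w 0.044
0.01 36 [0.5081 0.0459 0.0106] [0.496 0.033 0.005] [0.525 0.052 0.014]
0.02 52 [0.5076 0.0461 0.0199] [0.496 0.035 0.015] [0.525 0.052 0.025]
0.03 47 [0.5076 0.0462 0.0302] [0.496 0.034 0.025] [0.525 0.051 0.035]
0.04 45 [0.5061 0.0462 0.0401] [0.496 0.033 0.035] [0.522 0.051 0.045]
0.05 27 [0.5001 0.0433 0.0497] [0.495 0.033 0.045] [0.508 0.051 0.055]
0.06 16 [0.5061 0.0496 0.0584] [0.497 0.038 0.056] [0.523 0.064 0.064]
0.07 64 [0.4988 0.041  0.0711] [0.484 0.011 0.066] [0.528 0.064 0.075]
0.08 98 [0.5018 0.0459 0.0799] [0.488 0.009 0.075] [0.534 0.064 0.085]
0.09 319 [0.51   0.0336 0.0878] [0.489 0.008 0.085] [0.541 0.064 0.095]
```

>>> drive_tool:
  deltas:
    - [0,0,0,0.0005,0,-0.0008,1]
    - [0,0,0,0.0011,0,-0.0017,1]
    - [0,0,0,0.0011,0,-0.0017,1]
    - [0,0,0,0.0011,0,-0.0017,0.2]
    - [0,0,0,0.0011,0,-0.0017,-0.4]
    - [0,0,0,0.0011,0,-0.0017,-1]
    - [0,0,0,0.0011,0,-0.0017,-1]
    - [0,0,0,0.0011,0,-0.0017,-1]
    - [0,0,0,0.0011,0,-0.0017,-1]
    - [0,0,0,0.0011,0,-0.0017,-1]

```text
time: 10.55
ee_pos: [0.5076, 0.0356, 0.0747]
eef_rot: [0.154, 0.949, 0.044, -0.272]
ft_force: [0.3, -0.1, -0.4]
width: 0.0824
```

```bash
python3 vert.py
```

```text
t 10.55 p [0.5076 0.0356 0.0747] q [ 0.1537  0.9489  0.0441 -0.2721] F [ 0.3 -0.1 -0.4] M [-0.12 -0.55 -0.02] w 0.0824
0.01 37 [0.5058 0.0455 0.0106] [0.475 0.028 0.005] [0.525 0.051 0.015]
0.02 45 [0.5071 0.0463 0.0193] [0.496 0.034 0.015] [0.525 0.052 0.024]
0.03 49 [0.5062 0.0466 0.03  ] [0.496 0.031 0.025] [0.522 0.052 0.035]
0.04 44 [0.506  0.0458 0.0398] [0.495 0.034 0.035] [0.523 0.052 0.044]
0.05 47 [0.5054 0.0461 0.0496] [0.495 0.034 0.045] [0.522 0.051 0.055]
0.06 33 [0.5091 0.0484 0.0581] [0.496 0.039 0.055] [0.523 0.055 0.062]
0.07 51 [0.5056 0.0507 0.0717] [0.488 0.033 0.068] [0.529 0.058 0.075]
0.08 84 [0.5062 0.0498 0.0804] [0.488 0.012 0.075] [0.531 0.06  0.085]
0.09 280 [0.5106 0.0355 0.0871] [0.488 0.012 0.085] [0.534 0.058 0.091]
```

>>> drive_tool:
  deltas:
    - [0,0,0,0,0,-0.02,-1]
    - [0,0,0,0,0,-0.06,-1]
    - [0,0,0,0,0,-0.1,-1]
    - [0,0,0,0,0,-0.14,-1]
    - [0,-8,0,0,0,-0.16,-1]
    - [0,-16,0,0,0,-0.16,-1]
    - [0,-24,0,0,0,-0.16,-1]
    - [0,-32,0,0,0,-0.16,-1]
    - [0,-32,0,0,0,-0.16,-1]
    - [0,-32,0,0,0,-0.16,-1]

```text
time: 11.6
ee_pos: [0.5875, 0.0096, 0.2111]
eef_rot: [0.159, 0.987, 0.001, -0.001]
ft_force: [0.4, 0.6, -0.1]
width: 0.0875
```

```bash
cat > look.py <<'E'
from h import *
s=st(); print(s['joint_positions'].round(2)); C=cam('wrist'); p,d=save('wrist','w3.png'); W=cloud(d,C); np.save('w3.npy',W)
for l in ['battery','cap','lugs','cap_seat']:
    for o in tip_of(l,'wrist')[:2]:
        u,v=(np.array(o['location'])*[640,400]).astype(int); print(l,round(o['score'],2),u,v,W[v,u].round(4))
w=W[(abs(W[...,0]-.508)<.04)&(abs(W[...,1]-.036)<.04)&(abs(W[...,2]-.085)<.006)]
if len(w):
    (cx,cy),(a,b),an=cv2.minAreaRect((w[:,:2]*1000).astype(np.float32)); print(len(w),cx,cy,a,b,an,w[:,2].mean(),w.min(0),w.max(0))
print(proj([.508,.036,.086],C))
E
python3 look.py
```

```text
t 11.6 p [0.5875 0.0096 0.2111] q [ 1.593e-01  9.872e-01  8.000e-04 -7.000e-04] F [ 0.4  0.6 -0.1] M [-0.03 -0.04  0.01] w 0.0875
[-0.58  0.29  0.59  1.63 -0.17  1.28  1.29]
battery 0.81 477 198 [0.668  0.1832 0.0182]
battery 0.8 219 129 [ 0.4971 -0.0719  0.0395]
cap 0.82 215 225 [ 0.5894 -0.1083  0.0632]
cap 0.67 318 107 [0.5105 0.034  0.0884]
lugs 0.78 474 260 [0.5704 0.061  0.2829]
lugs 0.68 314 106 [0.5085 0.0309 0.0871]
cap_seat 0.96 319 106 [0.5099 0.0351 0.0872]
cap_seat 0.73 212 210 [ 0.5751 -0.1097  0.0518]
2140 510.3004455566406 33.55887222290039 43.82148742675781 43.34332275390625 71.81368255615234 0.08681431299388297 [0.4870123  0.01061457 0.0840288 ] [0.53354001 0.05687861 0.08922441]
[319.30089893 103.55349051]
```

View pics/w3.png

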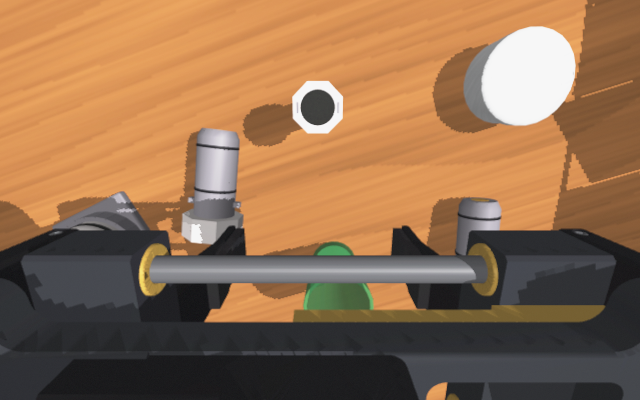

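>>> drive_tool:
  deltas:
    - [0,0,0,-0.166,-0.264,-0.059,-1]
    - [0,0,0,-0.166,-0.264,-0.059,-1]
    - [0,0,0,-0.166,-0.264,-0.059,-1]
    - [0,0,0,-0.166,-0.264,-0.059,-1]
    - [0,0,0,-0.166,-0.264,-0.059,-1]
    - [0,0,0,-0.166,-0.264,-0.059,-1]
    - [0,0,0,-0.166,-0.264,-0.059,-1]
    - [0,0,0,-0.166,-0.264,-0.059,-1]
    - [0,0,0,-0.166,-0.264,-0.059,-1]
    - [0,0,0,-0.166,-0.264,-0.059,-1]

```text
time: 12.85
ee_pos: [0.6627, -0.2927, 0.2688]
eef_rot: [0.159, 0.987, 0.001, -0.0]
ft_force: [0.6, -0.2, 0.5]
width: 0.0868
```

```bash
python3 - <<'E'
from h import *
s=st(); print(s['joint_positions'].round(2)); C=cam('wrist'); p,d=save('wrist','w4.png'); W=cloud(d,C); np.save('w4.npy',W)
for l in ['mouth','ring','torch']:
    for o in tip_of(l,'wrist')[:1]: print(l,round(o['score'],2),np.array(o['location'])*[640,400])
m=(abs(W[...,0]-.586)<.05)&(abs(W[...,1]+.268)<.05)&(abs(W[...,2]-.165)<.005)
w=W[m]; (cx,cy),r=cv2.minEnclosingCircle((w[:,:2]*1000).astype(np.float32)); print(len(w),cx,cy,r,np.median(w[:,2]),w.min(0),w.max(0))
# rectified top-down view of mouth plane z=.164, 64mm square, north=+x world up, +y left
S=560; k=S/.064; cx,cy=cx/1000,cy/1000
rows,cols=np.mgrid[:S,:S]; X=cx+(S/2-rows)/k; Y=cy+(S/2-cols)/k
P=np.stack([X,Y,np.full_like(X,.164)],-1); K,Rw,o=C; q=(P-o)@Rw@K.T; uv=(q[...,:2]/q[...,2:]).astype(np.float32)
im=cv2.remap(p,uv[...,0],uv[...,1],cv2.INTER_CUBIC); cv2.imwrite('pics/ring.png',im[:,:,::-1])
E
```

```text
t 12.85 p [ 0.6627 -0.2927  0.2688] q [ 1.591e-01  9.873e-01  5.000e-04 -4.000e-04] F [ 0.6 -0.2  0.5] M [ 0.05 -0.02 -0.02] w 0.0868
[-0.03  0.61  0.66  1.12 -0.36  1.52  1.81]
mouth 0.61 [313.28 107.08]
ring 0.63 [313.6  109.08]
torch 0.67 [316.672 111.6  ]
2292 586.9404296875 -270.19049072265625 28.013547897338867 0.1655092391385441 [ 0.55892904 -0.2981721   0.16006102] [ 0.61472347 -0.24224955  0.16846459]
```

View pics/ring.png

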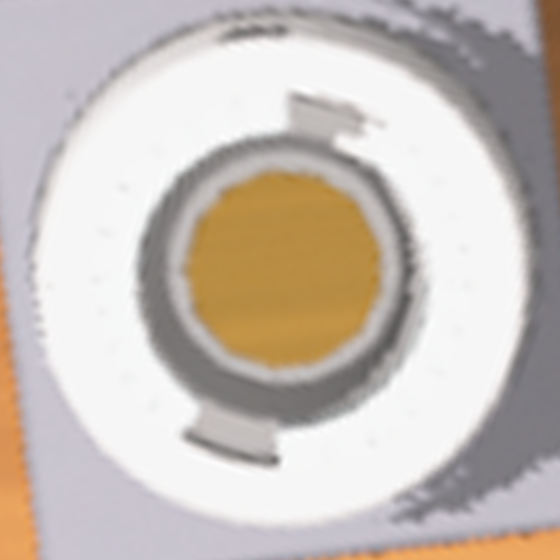

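>>> drive_tool:
  deltas:
    - [0,0,0,0.2485,0.2624,0,-1]
    - [0,0,0,0.2485,0.2624,0,-1]
    - [0,0,0,0.2485,0.2624,0,-1]
    - [0,0,0,0.2485,0.2624,0,-1]
    - [0,0,0,0.2485,0.2624,0,-1]
    - [0,0,0,0.2485,0.2624,0.05,-1]
    - [0,0,0,0.2485,0.2624,0.1,-1]
    - [0,0,0,0.2485,0.2624,0.12,-1]
    - [0,0,0,0.2485,0.2624,0.12,-1]
    - [0,0,0,0.2485,0.2624,0.12,-1]
    - [0,0,0,0.2485,0.2624,0.12,-1]

```text
time: 14.15
ee_pos: [0.5098, 0.0331, 0.1505]
eef_rot: [0.16, 0.987, 0.0, 0.001]
ft_force: [-0.4, -0.7, 0.7]
width: 0.0872
```

```bash
python3 - <<'E'
from h import *
s=st(); print(s['joint_positions'].round(2)); go([.5095,.0347,.0845],161.6)
E
```

```text
t 14.15 p [0.5098 0.0331 0.1505] q [1.598e-01 9.872e-01 2.000e-04 5.000e-04] F [-0.4 -0.7  0.7] M [-0.03 -0.04  0.  ] w 0.0872
[-0.67  0.15  0.57  1.9  -0.09  1.12  1.18]
rot [0.03 0.05 0.01] shift [0.0009 0.0014 0.066 ]
```

>>> drive_tool:
  deltas:
    - [0,0,0,0.001,0.001,0.02,-1]
    - [0,0,0,0.001,0.001,0.04,-1]
    - [0,0,0,0.001,0.001,0.056,-1]
    - [0,0,0,0.001,0.001,0.064,-1]
    - [0,0,0,0.001,0.001,0.066,-1]
    - [0,0,0,0.001,0.001,0.066,-1]
    - [0,0,0,0.001,0.001,0.066,-1]

```text
time: 14.85
ee_pos: [0.5094, 0.0345, 0.0844]
eef_rot: [0.16, 0.987, 0.0, 0.001]
ft_force: [-0.0, -1.3, -0.0]
width: 0.0867
```

```bash
python3 - <<'E'
from h import *
st(); go([.5095,.0347,.0845],161.6)
E
```

```text
t 14.85 p [0.5094 0.0345 0.0844] q [1.601e-01 9.871e-01 4.000e-04 7.000e-04] F [-0.  -1.3 -0. ] M [-0.03 -0.    0.02] w 0.0867
rot [ 0.05  0.07 -0.02] shift [-0.      0.0002 -0.0001]
```

Close gently, then firm up.

>>> drive_tool:
  deltas:
    - [0,0,0,0,0,0,0]
    - [0,0,0,0,0,0,1]
    - [0,0,0,0,0,0,1]
    - [0,0,0,0,0,0,1]
    - [0,0,0,0,0,0,1]
    - [0,0,0,0,0,0,1]
    - [0,0,0,0,0,0,1]
    - [0,0,0,0,0,0,1]
  squeeze: 10

```text
time: 15.65
ee_pos: [0.5087, 0.0346, 0.0834]
eef_rot: [0.16, 0.987, 0.0, -0.0]
ft_force: [-0.4, -0.1, 0.0]
width: 0.0443
```

>>> drive_tool:
  deltas:
    - [0,0,0,0,0,0,1]
    - [0,0,0,0,0,0,1]
    - [0,0,0,0,0,0,1]
  squeeze: 35

```text
time: 15.95
ee_pos: [0.5086, 0.0346, 0.0834]
eef_rot: [0.16, 0.987, 0.0, -0.0]
ft_force: [0.1, -0.0, 0.9]
width: 0.0437
```

```bash
python3 - <<'E'
from h import *
s=st(); p=s['ee_pos']
# target: same tool-frame camera bias => mouth true-ish relative shift
go([.5872,-.2692,.27],253.5)
E
```

```text
t 15.95 p [0.5086 0.0346 0.0834] q [ 1.599e-01  9.871e-01  1.000e-04 -0.000e+00] F [ 0.1 -0.   0.9] M [ 0.06 -0.05  0.  ] w 0.0437
rot [ 1.00e-02  0.00e+00 -9.19e+01] shift [-0.1704 -0.2634 -0.1866]
```

>>> drive_tool:
  deltas:
    - [0,0,0,0,0,-0.04,1]
    - [0,0,0,0,0,-0.09,1]
    - [0,0,0,0,0,-0.14,1]
    - [0,0,0,0,0,-0.187,1]
    - [0,0,-8,-0.0213,-0.0329,-0.187,1]
    - [0,0,-16,-0.0426,-0.0659,-0.187,1]
    - [0,0,-24,-0.0639,-0.0988,-0.187,1]
    - [0,0,-32,-0.0852,-0.1317,-0.187,1]
    - [0,0,-40,-0.1065,-0.1646,-0.187,1]
    - [0,0,-48,-0.1278,-0.1976,-0.187,1]
    - [0,0,-56,-0.1491,-0.2305,-0.187,1]
    - [0,0,-64,-0.1704,-0.2634,-0.187,1]

```text
time: 17.15
ee_pos: [0.5758, -0.2273, 0.2644]
eef_rot: [-0.296, 0.955, -0.001, -0.009]
ft_force: [0.5, 0.5, -2.6]
width: 0.0439
```

>>> drive_tool:
  deltas:
    - [0,0,-8,0,0,0,1]
    - [0,0,-16,0,0,0,1]
    - [0,0,-24,0,0,0,1]
    - [0,0,-28,0,0,0,1]
    - [0,0,-28,0,0,0,1]
    - [0,0,-28,0,0,0,1]

```text
time: 17.75
ee_pos: [0.5737, -0.2192, 0.2459]
eef_rot: [-0.463, 0.886, 0.013, -0.032]
ft_force: [0.4, -0.0, -5.2]
width: 0.0437
```

```bash
python3 - <<'E'
from h import *
s=st(); print(s['joint_positions'].round(2)); go([.5872,-.2692,.255],253.5)
for n in ['side','top']:
    C=cam(n); p,d=camera(n); W=cloud(d,C).reshape(-1,3); w=W[(abs(W[:,0]-.587)<.035)&(abs(W[:,1]+.27)<.035)]
    for z in (.158,.163,.168,.19,.2,.21,.22,.23,.24): 
        q=w[abs(w[:,2]-z)<.004]
        if len(q)>5: print(n,z,len(q),q.min(0).round(4),q.max(0).round(4))
E
```

```text
t 17.75 p [ 0.5737 -0.2192  0.2459] q [-0.4626  0.8859  0.0131 -0.032 ] F [ 0.4 -0.  -5.2] M [ 0.09 -0.05  0.04] w 0.0437
[ 0.85  0.46 -0.8   1.39  0.34  1.5   2.59]
rot [  3.41  -2.05 -18.35] shift [ 0.0337 -0.0392 -0.0097]
side 0.158 22 [ 0.5595 -0.2701  0.1543] [ 0.6097 -0.2426  0.1617]
side 0.163 59 [ 0.5595 -0.2911  0.1599] [ 0.614  -0.2426  0.167 ]
side 0.168 51 [ 0.56   -0.2911  0.164 ] [ 0.614  -0.2436  0.1682]
top 0.163 13 [ 0.5611 -0.2885  0.1628] [ 0.5724 -0.2776  0.1669]
top 0.168 13 [ 0.5611 -0.2885  0.1644] [ 0.5729 -0.256   0.1686]
```

```bash
python3 - <<'E'
from h import *
st(); go([.57,-.21,.275],155)
E
```

```text
t 17.85 p [ 0.5741 -0.2184  0.2459] q [-0.4626  0.8859  0.0144 -0.0307] F [ 0.   0.2 -1.7] M [ 0.09 -0.05 -0.02] w 0.0438
rot [ 0.93 -4.12 80.11] shift [-0.0034  0.0097 -0.0288]
```

>>> drive_tool:
  deltas:
    - [0,0,0,0,0,-0.029,1]
    - [0.1,-0.4,8,-0.003,0.01,-0.029,1]
    - [0.2,-0.8,16,-0.003,0.01,-0.029,1]
    - [0.3,-1.2,24,-0.003,0.01,-0.029,1]
    - [0.4,-1.6,32,-0.003,0.01,-0.029,1]
    - [0.5,-2,40,-0.003,0.01,-0.029,1]
    - [0.6,-2.5,48,-0.003,0.01,-0.029,1]
    - [0.7,-2.9,56,-0.003,0.01,-0.029,1]
    - [0.8,-3.3,64,-0.003,0.01,-0.029,1]
    - [0.9,-3.7,72,-0.003,0.01,-0.029,1]
    - [0.9,-4.1,80,-0.003,0.01,-0.029,1]
    - [0.9,-4.1,80,-0.003,0.01,-0.029,1]

```text
time: 19.05
ee_pos: [0.5693, -0.2112, 0.2755]
eef_rot: [0.219, 0.976, -0.002, -0.0]
ft_force: [-0.4, -0.4, -0.7]
width: 0.0439
```

```bash
python3 - <<'E'
from h import *
s=st();print(s['joint_positions'].round(2)); go([.5872,-.2692,.27],73.5)
E
```

```text
t 19.05 p [ 0.5693 -0.2112  0.2755] q [ 2.187e-01  9.758e-01 -2.200e-03 -1.000e-04] F [-0.4 -0.4 -0.7] M [-0.03 -0.05  0.04] w 0.0439
[ 0.75  0.33 -0.61  1.43  0.19  1.44  1.27]
rot [-0.18  0.21 81.23] shift [-0.0409 -0.0448  0.0057]
```

>>> drive_tool:
  deltas:
    - [0,0,8,0,0,0,1]
    - [0,0,16,-0.01,-0.011,0,1]
    - [0,0,24,-0.02,-0.022,0,1]
    - [0,0,32,-0.03,-0.033,0,1]
    - [0,0,40,-0.041,-0.045,0.002,1]
    - [0,0,48,-0.041,-0.045,0.005,1]
    - [0,0,56,-0.041,-0.045,0.005,1]
    - [0,0,64,-0.041,-0.045,0.005,1]
    - [-0.1,0.2,72,-0.041,-0.045,0.005,1]
    - [-0.2,0.2,80,-0.041,-0.045,0.005,1]
    - [-0.2,0.2,81.2,-0.041,-0.045,0.005,1]
    - [-0.2,0.2,81.2,-0.041,-0.045,0.005,1]

```text
time: 20.25
ee_pos: [0.5877, -0.269, 0.2706]
eef_rot: [0.798, 0.602, 0.0, -0.0]
ft_force: [0.1, -0.9, -2.1]
width: 0.0441
```

```bash
cat > chk.py <<'E'
from h import *
import sys
s=st(); print(s['joint_positions'].round(2)); go([.5872,-.2692,float(sys.argv[1])],73.5)
ims=[]
for n in ['side','top']:
    C=cam(n); p,d=camera(n); W=cloud(d,C).reshape(-1,3); w=W[(abs(W[:,0]-.587)<.035)&(abs(W[:,1]+.27)<.035)]
    for z in (.162,.19,.2,.21,.22,.23,.24,.25): 
        q=w[abs(w[:,2]-z)<.004]
        if len(q)>5: print(n,z,len(q),q.min(0).round(4),q.max(0).round(4))
    c=proj([.5872,-.2692,.2],C).astype(int); a=p[max(c[1]-50,0):c[1]+50,c[0]-60:c[0]+60,::-1]; ims.append(cv2.resize(a,(480,400),interpolation=cv2.INTER_CUBIC))
cv2.imwrite('pics/chk.png',np.hstack(ims)[:, :800])
E
python3 chk.py .25
```

```text
t 20.25 p [ 0.5877 -0.269   0.2706] q [ 7.983e-01  6.022e-01  2.000e-04 -1.000e-04] F [ 0.1 -0.9 -2.1] M [-0.1   0.12  0.04] w 0.0441
[ 0.63  0.39 -0.37  1.33  0.14  1.45 -0.01]
rot [-0.   -0.02  0.56] shift [-0.0004 -0.0004  0.0206]
side 0.162 139 [ 0.56   -0.2966  0.1581] [ 0.6146 -0.24    0.1659]
side 0.19 13 [ 0.5745 -0.2659  0.1898] [ 0.5954 -0.2562  0.1939]
side 0.2 37 [ 0.5719 -0.2739  0.1963] [ 0.5994 -0.253   0.2038]
side 0.21 37 [ 0.5708 -0.2707  0.2061] [ 0.6009 -0.2528  0.2136]
side 0.22 43 [ 0.5721 -0.28    0.2161] [ 0.6023 -0.2539  0.2237]
side 0.23 41 [ 0.5721 -0.2727  0.2264] [ 0.5992 -0.2521  0.2337]
side 0.24 42 [ 0.5721 -0.2706  0.2361] [ 0.6006 -0.2529  0.2437]
side 0.25 38 [ 0.5669 -0.2696  0.2461] [ 0.6006 -0.2511  0.2538]
top 0.162 147 [ 0.5588 -0.2777  0.1583] [ 0.6134 -0.2406  0.1659]
top 0.2 12 [ 0.5768 -0.261   0.197 ] [ 0.5991 -0.2543  0.204 ]
top 0.21 10 [ 0.5798 -0.2576  0.2064] [ 0.5961 -0.2539  0.2138]
top 0.22 9 [ 0.5825 -0.2573  0.2161] [ 0.5955 -0.2539  0.2238]
```

View pics/chk.png

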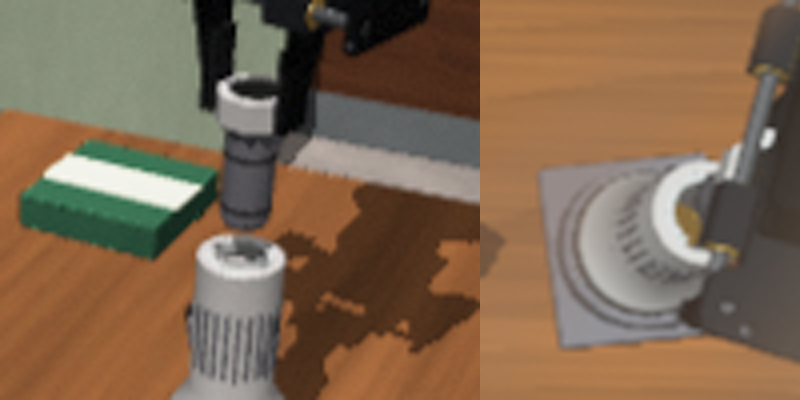

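>>> drive_tool:
  deltas:
    - [0,0,0.5,0,0,0.012,1]
    - [0,0,0.5,0,0,0.02,1]
    - [0,0,0.5,0,0,0.024,1]
    - [0,0,0.5,0,0,0.028,1]
    - [0,0,0.5,0,0,0.03,1]
    - [0,0,0.5,0,0,0.03,1]

```text
time: 20.95
ee_pos: [0.5876, -0.2686, 0.2403]
eef_rot: [0.802, 0.597, 0.0, -0.0]
ft_force: [-0.5, 0.6, -1.9]
width: 0.0437
```

>>> drive_tool:
  deltas:
    - [0,0,0,0,0,0.004,1]
    - [0,0,0,0,0,0.008,1]
    - [0,0,0,0,0,0.012,1]
    - [0,0,0,0,0,0.015,1]
    - [0,0,0,0,0,0.015,1]

```text
time: 21.45
ee_pos: [0.5876, -0.2687, 0.2249]
eef_rot: [0.802, 0.597, 0.0, -0.001]
ft_force: [-0.7, 0.9, -2.9]
width: 0.0436
```

```bash
python3 - <<'E'
from h import *
s=st()
E
```

```text
t 21.45 p [ 0.5876 -0.2687  0.2249] q [ 8.023e-01  5.970e-01  2.000e-04 -6.000e-04] F [-0.7  0.9 -2.9] M [0.29 0.05 0.01] w 0.0436
```

Entering cleanly, with no side force. On down to just above the ring level (TCP 0.1924).

>>> drive_tool:
  deltas:
    - [0,0,0,0,0,0.006,1]
    - [0,0,0,0,0,0.012,1]
    - [0,0,0,0,0,0.018,1]
    - [0,0,0,0,0,0.024,1]
    - [0,0,0,0,0,0.03,1]
    - [0,0,0,0,0,0.03,1]
    - [0,0,0,0,0,0.03,1]

```text
time: 22.15
ee_pos: [0.5877, -0.2687, 0.1952]
eef_rot: [0.802, 0.597, 0.0, -0.0]
ft_force: [0.7, 2.4, -2.5]
width: 0.0436
```

>>> drive_tool:
  deltas:
    - [0,0,0,0,0,0.001,1]
    - [0,0,0,0,0,0.002,1]
    - [0,0,0,0,0,0.003,1]
    - [0,0,0,0,0,0.004,1]
    - [0,0,0,0,0,0.004,1]

```text
time: 22.65
ee_pos: [0.5878, -0.2687, 0.1915]
eef_rot: [0.802, 0.597, 0.0, -0.0]
ft_force: [-0.0, 3.4, 0.2]
width: 0.0437
```

```bash
python3 - <<'E'
from h import *
s=st()
E
```

```text
t 22.65 p [ 0.5878 -0.2687  0.1915] q [ 8.023e-01  5.970e-01  4.000e-04 -2.000e-04] F [-0.   3.4  0.2] M [ 0.77  0.11 -0.  ] w 0.0437
```

>>> drive_tool:
  deltas:
    - [0,0,0,0.0005,0,0.0,1]
    - [0,0,0,0.0005,0,0.001,1]
    - [0,0,0,0.0005,0,0.002,1]
    - [0,0,0,0.0005,0,0.003,1]
    - [0,0,0,0.0005,0,0.003,1]

```text
time: 23.15
ee_pos: [0.5879, -0.2685, 0.1888]
eef_rot: [0.802, 0.597, 0.0, 0.0]
ft_force: [-1.3, 1.7, 3.1]
width: 0.0436
```

>>> drive_tool:
  deltas:
    - [0,0,0,0,0,0.001,1]
    - [0,0,0,0,0,0.002,1]
    - [0,0,0,0,0,0.003,1]
    - [0,0,0,0,0,0.003,1]

```text
time: 23.55
ee_pos: [0.5879, -0.2685, 0.1856]
eef_rot: [0.802, 0.597, 0.0, -0.0]
ft_force: [-1.1, 1.5, 4.5]
width: 0.0438
```

```bash
python3 - <<'E'
from h import *
s=st()
E
```

```text
t 23.55 p [ 0.5879 -0.2685  0.1856] q [ 8.024e-01  5.969e-01  3.000e-04 -0.000e+00] F [-1.1  1.5  4.5] M [0.32 0.44 0.  ] w 0.0438
```

>>> drive_tool:
  deltas:
    - [0,0,0,0,0,0.001,1]
    - [0,0,0,0,0,0.002,1]
    - [0,0,0,0,0,0.003,1]
    - [0,0,0,0,0,0.004,1]
    - [0,0,0,0,0,0.004,1]

```text
time: 24.05
ee_pos: [0.5879, -0.2685, 0.1818]
eef_rot: [0.802, 0.597, 0.0, 0.0]
ft_force: [-2.1, 1.2, 6.6]
width: 0.0436
```

>>> drive_tool:
  deltas:
    - [0,0,0,0,0,0.0006,1]
    - [0,0,0,0,0,0.0012,1]
    - [0,0,0,0,0,0.0012,1]

```text
time: 24.35
ee_pos: [0.588, -0.2684, 0.1808]
eef_rot: [0.802, 0.597, 0.0, 0.0]
ft_force: [-2.5, 2.0, 7.3]
width: 0.0438
```

>>> drive_tool:
  deltas:
    - [0,0,0,0,0,0.0006,1]
    - [0,0,0,0,0,0.0008,1]
    - [0,0,0,0,0,0.0008,1]

```text
time: 24.65
ee_pos: [0.588, -0.2685, 0.1805]
eef_rot: [0.802, 0.597, 0.0, 0.0]
ft_force: [-3.2, 2.8, 11.3]
width: 0.0437
```

```bash
python3 - <<'E'
from h import *
s=st()
E
```

```text
t 24.65 p [ 0.588  -0.2685  0.1805] q [8.024e-01 5.968e-01 4.000e-04 2.000e-04] F [-3.2  2.8 11.3] M [ 0.61  1.22 -0.03] w 0.0437
```

>>> drive_tool:
  deltas:
    - [0,0,0,0.0003,-0.0005,0.0004,1]
    - [0,0,4,0.0003,-0.0005,0.0005,1]
    - [0,0,8,0.0003,-0.0005,0.0005,1]
    - [0,0,12,0.0003,-0.0005,0.0005,1]
    - [0,0,16,0.0003,-0.0005,0.0005,1]
    - [0,0,16,0.0003,-0.0005,0.0005,1]

```text
time: 25.25
ee_pos: [0.5885, -0.2684, 0.1805]
eef_rot: [0.878, 0.478, 0.001, 0.001]
ft_force: [-0.9, 0.3, 10.4]
width: 0.0436
```

```bash
python3 - <<'E'
from h import *
s=st(); go(s['ee_pos'],73.1)
E
```

```text
t 25.25 p [ 0.5885 -0.2684  0.1805] q [0.8782 0.4783 0.0013 0.0011] F [-0.9  0.3 10.4] M [ 0.21  0.19 -0.05] w 0.0436
rot [  0.19  -0.04 -15.95] shift [0. 0. 0.]
```

>>> drive_tool:
  deltas:
    - [0,0,4,0,0,0.0001,1]
    - [0,0,8,0,0,0.0002,1]
    - [0,0,12,0,0,0.0002,1]
    - [0,0,16,0,0,0.0002,1]
    - [0,0,20,0,0,0.0002,1]
    - [0,0,20,0,0,0.0002,1]

```text
time: 25.85
ee_pos: [0.5886, -0.2688, 0.1805]
eef_rot: [0.948, 0.318, 0.002, 0.001]
ft_force: [0.2, -0.1, 10.0]
width: 0.0435
```

```bash
python3 - <<'E'
from h import *
s=st(); go(s['ee_pos'],73.1)
E
```

```text
t 25.85 p [ 0.5886 -0.2688  0.1805] q [0.948  0.3184 0.0016 0.0012] F [ 0.2 -0.1 10. ] M [ 0.07  0.14 -0.04] w 0.0435
rot [  0.22  -0.06 -35.97] shift [0. 0. 0.]
```

>>> drive_tool:
  deltas:
    - [0,0,4,0,0,0,1]
    - [0,0,8,0,0,0,1]
    - [0,0,12,0,0,0,1]
    - [0,0,16,0,0,0,1]
    - [0,0,21,0,0,0,1]
    - [0,0,21,0,0,0,1]

```text
time: 26.45
ee_pos: [0.5886, -0.2691, 0.1806]
eef_rot: [0.99, 0.14, 0.002, 0.001]
ft_force: [0.9, -0.3, 10.0]
width: 0.0435
```

```bash
python3 - <<'E'
from h import *
s=st(); go(s['ee_pos'],73.1)
E
```

```text
t 26.45 p [ 0.5886 -0.2691  0.1806] q [0.9902 0.1399 0.0018 0.0011] F [ 0.9 -0.3 10. ] M [-0.15  0.07 -0.06] w 0.0435
rot [  0.24  -0.09 -57.02] shift [0. 0. 0.]
```

>>> drive_tool:
  deltas:
    - [0,0,2,0,0,0,1]
    - [0,0,4,0,0,0,1]
    - [0,0,4,0,0,0,1]

```text
time: 26.75
ee_pos: [0.5885, -0.2692, 0.1805]
eef_rot: [0.994, 0.106, 0.002, 0.001]
ft_force: [0.7, -1.0, 9.6]
width: 0.0433
```

```bash
python3 - <<'E'
from h import *
s=st(); go(s['ee_pos'],73.1)
E
```

```text
t 26.75 p [ 0.5885 -0.2692  0.1805] q [0.9943 0.1062 0.0018 0.0011] F [ 0.7 -1.   9.6] M [-0.19  0.13  0.03] w 0.0433
rot [  0.23  -0.09 -60.91] shift [0. 0. 0.]
```

>>> drive_tool:
  deltas:
    - [0,0,1.5,0,0,0,1]
    - [0,0,3,0,0,0,1]
    - [0,0,3,0,0,0,1]

```text
time: 27.05
ee_pos: [0.5889, -0.2693, 0.1805]
eef_rot: [0.997, 0.08, 0.002, 0.001]
ft_force: [3.3, -1.8, 8.8]
width: 0.0437
```

```bash
python3 - <<'E'
from h import *
s=st(); go(s['ee_pos'],73.1)
E
```

```text
t 27.05 p [ 0.5889 -0.2693  0.1805] q [0.9968 0.0804 0.0023 0.0012] F [ 3.3 -1.8  8.8] M [-0.37 -0.28  0.11] w 0.0437
rot [  0.28  -0.13 -63.88] shift [0. 0. 0.]
```

>>> drive_tool:
  deltas:
    - [0,0,-3,0,0,0,1]
    - [0,0,-6,0,0,0,1]
    - [0,0,-7,0,0,0,1]
    - [0,0,-7,0,0,0,1]
    - [0,0,-7,0,0,-0.001,1]
    - [0,0,-7,0,0,-0.002,1]
    - [0,0,-7,0,0,-0.003,1]
    - [0,0,-7,0,0,-0.004,1]
    - [0,0,-7,0,0,-0.004,1]

```text
time: 27.95
ee_pos: [0.5885, -0.2688, 0.1839]
eef_rot: [0.99, 0.142, 0.002, 0.001]
ft_force: [2.5, 0.5, 5.9]
width: 0.0434
```

```bash
python3 - <<'E'
from h import *
s=st(); go(s['ee_pos'],73.1)
E
```

```text
t 27.95 p [ 0.5885 -0.2688  0.1839] q [9.899e-01 1.416e-01 1.600e-03 8.000e-04] F [2.5 0.5 5.9] M [-0.18 -0.38  0.  ] w 0.0434
rot [  0.19  -0.1  -56.82] shift [0. 0. 0.]
```

>>> drive_tool:
  deltas:
    - [0,0,0,0,0,-0.0005,1]
    - [0,0,0,0,0,-0.001,1]
    - [0,0,0,0,0,-0.0015,1]
    - [0,0,0,0,0,-0.0015,1]

```text
time: 28.35
ee_pos: [0.5883, -0.2688, 0.1844]
eef_rot: [0.99, 0.142, 0.001, 0.001]
ft_force: [5.1, -3.2, 0.9]
width: 0.0434
```

```bash
python3 - <<'E'
from h import *
s=st()
E
```

```text
t 28.35 p [ 0.5883 -0.2688  0.1844] q [9.899e-01 1.416e-01 1.200e-03 6.000e-04] F [ 5.1 -3.2  0.9] M [-0.78 -1.29  0.03] w 0.0434
```

The battery stops rising at +4 mm and resists further lift, so the notch is holding it. I unload and release.

>>> drive_tool:
  deltas:
    - [0,0,0,0,0,0.001,1]
    - [0,0,0,0,0,0.001,1]
    - [0,0,0,0,0,0.001,0]
    - [0,0,0,0,0,0.001,-1]
    - [0,0,0,0,0,0.001,-1]
    - [0,0,0,0,0,0.001,-1]
    - [0,0,0,0,0,0.001,-1]
    - [0,0,0,0,0,0.001,-1]

```text
time: 29.15
ee_pos: [0.5873, -0.2677, 0.1831]
eef_rot: [0.99, 0.142, -0.0, -0.001]
ft_force: [0.5, -0.1, -0.6]
width: 0.0759
```

>>> drive_tool:
  deltas:
    - [0,0,0,0,0,-0.01,-1]
    - [0,0,0,0,0,-0.03,-1]
    - [0,0,0,0,0,-0.07,-1]
    - [0,0,0,-0.04,0,-0.12,-1]
    - [0,0,0,-0.08,0,-0.12,-1]
    - [0,0,0,-0.09,0,-0.12,-1]
    - [0,0,0,-0.09,0,-0.12,-1]
    - [0,0,0,-0.09,0,-0.12,-1]

```text
time: 29.95
ee_pos: [0.5016, -0.2926, 0.3034]
eef_rot: [0.99, 0.142, 0.0, -0.001]
ft_force: [-0.2, 0.3, 0.3]
width: 0.0869
```

```bash
python3 - <<'E'
from h import *
s=st()
ims=[]
for n in ['side','wrist']:
    C=cam(n); p,d=camera(n); W=cloud(d,C); w=W[(abs(W[...,0]-.588)<.035)&(abs(W[...,1]+.269)<.035)&(W[...,2]>.15)]
    top=w[w[:,2]>.177]; col=w[abs(w[:,2]-.165)<.003]
    if len(top): print(n,'cap',len(top),top.min(0).round(4),top.max(0).round(4),'top z',np.percentile(top[:,2],[50,90]).round(4))
    if len(col): print('collar',len(col),col.min(0).round(4),col.max(0).round(4))
    c=proj([.588,-.269,.18],C).astype(int); print(c); c=np.clip(c,[60,50],[580,350]); a=p[c[1]-50:c[1]+50,c[0]-50:c[0]+50,::-1]; ims.append(cv2.resize(a,(400,400),interpolation=cv2.INTER_CUBIC))
cv2.imwrite('pics/end.png',np.hstack(ims))
E
```

```text
t 29.95 p [ 0.5016 -0.2926  0.3034] q [ 9.899e-01  1.421e-01  3.000e-04 -6.000e-04] F [-0.2  0.3  0.3] M [-0.07  0.09  0.01] w 0.0869
side cap 199 [ 0.5623 -0.2916  0.1771] [ 0.6086 -0.2436  0.1905] top z [0.1879 0.1894]
collar 99 [ 0.5605 -0.2867  0.1623] [ 0.6139 -0.2399  0.1675]
[357 132]
wrist cap 2322 [ 0.5631 -0.294   0.1851] [ 0.6092 -0.2472  0.1905] top z [0.188  0.1889]
collar 705 [ 0.5595 -0.2986  0.163 ] [ 0.6152 -0.2428  0.1678]
[319  96]
```

View pics/end.png

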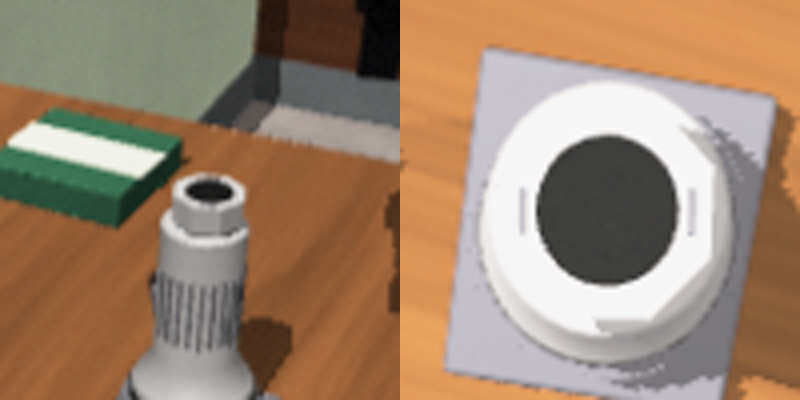

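```bash
python3 -c "
from bench import *
print(close_job())"
```

```text
the job is handed in; nothing more can be done
None
```

The battery is locked in the torch and let go, and the job was handed in at about 30 s of the 72 s allowed. I gripped the smallest of the three look-alikes by its cap and stood it on its foot. After letting go, I took it again from above and lowered it with the lugs lined up to the slots, which the wrist camera showed about 16° off. I pressed it to the collar, turned it clockwise to the stop and came back 7° to the notch.

**Last checks:**
- **Lock:** while still gripped, the battery rose 4 mm and then resisted further lift, so the notch is holding it.
- **Height:** after release, both cameras put the cap top at about 0.188 m. That leaves 4–5 mm between cap and collar, within the 2.5–5.5 mm allowed, and an unlocked battery would have risen to 10 mm.
- **Position:** the cap and collar centres agree to about 2 mm, which is within camera error and under the 3 mm limit. The gripper was clear of everything, with no force on the tool.

**Not as planned:** on the way to the torch I first turned the wrist the wrong way, up to the last joint's limit. I turned it back, and the measured forces stayed low.

**Not checked:** I did not measure the tumbler, tin and matchbox again at the end. No contact force suggested they had been touched.

I viewed 10 pictures in all.

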